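Offer the matching stone up to the pendant mount on the bench block

TASK

The empty pendant mount lying on the square steel block is the next to be set: from the white stones on the cork pad take the one whose shape fits it, carry it over the top of the pliers rack without knocking anything, and offer it up to the mount so that I can judge the fit. Hold it flat side down and level, centred over the pocket and turned as it would sit, about 6 mm above the bezel's rim, at no time touching the mount. Finish while holding it still there, neither set down nor let go, and leave the other stones, the mounts and the tools where they are.

Things in the scene. Friction and masses are not known exactly. Their poses are not given: they have to be found in the camera images.
- stone_round: loose white flat-backed polished stone, round, 34 in diameter; 13 tall: sides upright for the lowest 8, then a low dome; about 26 g; hard, will bear a 40 N grip. Origin at the centre of its flat underside, z up. Lies on the cork pad, any yaw
- stone_long: loose white flat-backed polished stone, long with two straight parallel sides and half-round ends, 44 along its x by 24 along its y; 13 tall: sides upright for the lowest 8, then a low dome; about 26 g; hard, will bear a 40 N grip. Origin at the centre of its flat underside, z up. Lies on the cork pad, any yaw
- stone_square: loose white flat-backed polished stone, square, 32 x 32 along its x and y, corners barely rounded; 13 tall: sides upright for the lowest 8, then a low dome; about 26 g; hard, will bear a 40 N grip. Origin at the centre of its flat underside, z up. Lies on the cork pad, any yaw
- mount_round: loose empty brass pendant mount for the round stone, about 45 g: back plate 2.5 thick, on it an upright bezel wall 2 thick whose rim is 8.5 above the underside; round pocket 36 in diameter inside, 40 outside. A flat hanging loop, 3 high, sticks out 13 beyond the wall at +x. Origin at the centre of its underside, z up. Lies either on the steel block or on the wooden board
- mount_round_rim (a point): centre of mount_round's pocket at the height of the bezel's top rim (8.5 above its underside), axes as the mount's
- mount_long: loose empty brass pendant mount for the long stone, about 45 g: back plate 2.5 thick, on it an upright bezel wall 2 thick whose rim is 8.5 above the underside; pocket 46 x 26 inside (long way along x), 50 x 30 outside. A flat hanging loop, 3 high, sticks out 13 beyond the wall at +x. Origin at the centre of its underside, z up. Lies either on the steel block or on the wooden board
- mount_long_rim (a point): centre of mount_long's pocket at the height of the bezel's top rim (8.5 above its underside), axes as the mount's
- mount_square: loose empty brass pendant mount for the square stone, about 45 g: back plate 2.5 thick, on it an upright bezel wall 2 thick whose rim is 8.5 above the underside; square pocket 34 x 34 inside, 38 x 38 outside. A flat hanging loop, 3 high, sticks out 13 beyond the wall at +x. Origin at the centre of its underside, z up. Lies either on the steel block or on the wooden board
- mount_square_rim (a point): centre of mount_square's pocket at the height of the bezel's top rim (8.5 above its underside), axes as the mount's
- steel_block: square steel bench block, 100 x 100 x 20 tall, fixed; one mount lies on it. Origin at the centre of its underside; its top is 20 above the bench
- cork_pad: cork pad, 170 x 170 x 4 thick, fixed, with the three stones and a ring, one in each corner about 43 from the middle in x and y. Origin at the centre of its underside. Pad and steel block lie one to the left and one to the right of the pliers rack, either way round
- wood_board: wooden board, 90 x 220 x 20 tall, fixed; the two mounts that wait lie on it. Origin at the centre of its underside
- pliers_rack: pliers rack, fixed, standing between pad and block: foot 190 (x) x 64 (y); pliers with their jaws up reach 150 above the bench. Origin at the centre of its underside
- chip_jar: round screw-lid jar of solder chips, 71 dia x 39 tall; loose bystander
- micro_torch: self-standing micro torch, 66 dia foot, 156 tall, nozzle pointing to its own -x; loose bystander
- flux_bottle: small amber bottle, 52 dia x 105 tall; loose bystander
- snips: jeweller's snips with white loop handles, lying flat, 170 x 75 x 10; loose bystander
- hammer: small hammer, lying, 220 long; loose bystander
- flat_file: flat file with wooden handle, lying, 250 x 24 x 22; loose bystander
- finger_ring: plain brass finger ring, lying flat, 23 outside dia x 6 tall, no part of this job; lies in one of the four corners of the cork pad; loose bystander

How it is judged:
On the way, in this order (a step that is already met when the one before it is completed fails the run):
1. the stone that fits the mount on the steel block is lifted well off the cork pad (((horizontal distance between mount_round and steel_block below 0.06 m and height (world z) of stone_round above 0.06 m) or (horizontal distance between mount_long and steel_block below 0.06 m and height (world z) of stone_long above 0.06 m) or (horizontal distance between mount_square and steel_block below 0.06 m and height (world z) of stone_square above 0.06 m))), for 0.2 s.
2. it is carried over the top of the pliers rack (((horizontal distance between mount_round and steel_block below 0.06 m and horizontal distance between stone_round and pliers_rack below 0.12 m and height (world z) of stone_round above 0.15 m) or (horizontal distance between mount_long and steel_block below 0.06 m and horizontal distance between stone_long and pliers_rack below 0.12 m and height (world z) of stone_long above 0.15 m) or (horizontal distance between mount_square and steel_block below 0.06 m and horizontal distance between stone_square and pliers_rack below 0.12 m and height (world z) of stone_square above 0.15 m))), for 0.05 s.
At the end, for the whole second after the job is handed in: The fitting stone is held still over the mount on the block, off centre by under 5 mm, underside 1.5-14 mm above the rim, within 7 deg of level and 8.5 deg of the pocket's sides, touching only the fingers; mounts moved under 5 mm, other stones under 15, tools under 20 (((horizontal distance between mount_round and steel_block below 0.06 m and horizontal distance between stone_round and mount_round_rim below 0.005 m and z of stone_round in the frame of mount_round_rim between 0.0015 and 0.014 m and angle between stone_round's own z axis and vertical below 0.12 rad and linear speed of stone_round below 0.02 m/s and angular speed of stone_round below 0.3 rad/s and contact force between the fingers and stone_round above 1 N and contact force between stone_round and mount_round below 0.05 N and contact force between stone_round and mount_long below 0.05 N and contact force between stone_round and mount_square below 0.05 N and contact force between stone_round and steel_block below 0.05 N and contact force between stone_round and stone_long below 0.05 N and contact force between stone_round and stone_square below 0.05 N and distance of each of stone_long, stone_square from where it was at the start of the episode below 0.015 m) or (horizontal distance between mount_long and steel_block below 0.06 m and horizontal distance between stone_long and mount_long_rim below 0.005 m and z of stone_long in the frame of mount_long_rim between 0.0015 and 0.014 m and angle between stone_long's own z axis and vertical below 0.12 rad and linear speed of stone_long below 0.02 m/s and angular speed of stone_long below 0.3 rad/s and contact force between the fingers and stone_long above 1 N and contact force between stone_long and mount_round below 0.05 N and contact force between stone_long and mount_long below 0.05 N and contact force between stone_long and mount_square below 0.05 N and contact force between stone_long and steel_block below 0.05 N and contact force between stone_long and stone_round below 0.05 N and contact force between stone_long and stone_square below 0.05 N and distance of each of stone_round, stone_square from where it was at the start of the episode below 0.015 m and angle between the x axis of stone_long and the x axis of mount_long, either way round below 0.15 rad) or (horizontal distance between mount_square and steel_block below 0.06 m and horizontal distance between stone_square and mount_square_rim below 0.005 m and z of stone_square in the frame of mount_square_rim between 0.0015 and 0.014 m and angle between stone_square's own z axis and vertical below 0.12 rad and linear speed of stone_square below 0.02 m/s and angular speed of stone_square below 0.3 rad/s and contact force between the fingers and stone_square above 1 N and contact force between stone_square and mount_round below 0.05 N and contact force between stone_square and mount_long below 0.05 N and contact force between stone_square and mount_square below 0.05 N and contact force between stone_square and steel_block below 0.05 N and contact force between stone_square and stone_round below 0.05 N and contact force between stone_square and stone_long below 0.05 N and distance of each of stone_round, stone_long from where it was at the start of the episode below 0.015 m and (angle between the x axis of stone_square and the x axis of mount_square, either way round below 0.15 rad or angle between the x axis of stone_square and the y axis of mount_square, either way round below 0.15 rad))) and distance of each of mount_round, mount_long, mount_square from where it was at the start of the episode below 0.005 m and distance of each of chip_jar, micro_torch, flux_bottle, snips, hammer, flat_file, finger_ring from where it was at the start of the episode below 0.02 m); the arm keeps its last pose, push and grip.
It fails at once if a mount is touched or shifted (distance of any of mount_round, mount_long, mount_square from where it was at the start of the episode above 0.005 m or contact force between any of mount_round, mount_long, mount_square and the arm above 0.3 N or contact force between any of mount_round, mount_long, mount_square and the fingers above 0.3 N or contact force between any of mount_round, mount_long, mount_square and stone_round above 0.3 N or contact force between any of mount_round, mount_long, mount_square and stone_long above 0.3 N or contact force between any of mount_round, mount_long, mount_square and stone_square above 0.3 N).
It fails at once if the pliers rack is hit (contact force between pliers_rack and the arm above 1 N or contact force between pliers_rack and the fingers above 1 N or contact force between pliers_rack and stone_round above 1 N or contact force between pliers_rack and stone_long above 1 N or contact force between pliers_rack and stone_square above 1 N).
It fails at once if a stone that does not fit is taken or pushed away ((horizontal distance between mount_round and steel_block below 0.06 m and distance of any of stone_long, stone_square from where it was at the start of the episode above 0.015 m) or (horizontal distance between mount_long and steel_block below 0.06 m and distance of any of stone_round, stone_square from where it was at the start of the episode above 0.015 m) or (horizontal distance between mount_square and steel_block below 0.06 m and distance of any of stone_round, stone_long from where it was at the start of the episode above 0.015 m)).
It fails at once if a tool, the jar, the bottle or the ring is knocked about (distance of any of chip_jar, micro_torch, flux_bottle, snips, hammer, flat_file, finger_ring from where it was at the start of the episode above 0.02 m).
It also fails if it takes over 40 s, if anything falls off the work surface, if the arm or the gripper's body presses on something with over 40 N, if the wrist force passes 120 N, or if a joint passes its speed limit or range.

ROBOT

A 6-joint arm with a two-finger parallel gripper is mounted at the origin on the work surface. World frame = base frame: x ahead of the robot, y to its left, z up, the work surface at z = 0. Lengths are in m, angles in rad, forces in N, time in s.
With the tool pointing down it reaches from about 0.35 to 1 m from the base axis. Payload 7.1 kg.
Tool frame: the origin (TCP) lies at the very end of the fingers, on their centre line; the grasp point (between the pads) lies 19 mm behind it (env.hold_point_z is the distance from the TCP to the grasp point, in m); z points along the fingers, y is the line along which they close (so a half turn about z gives the same grasp; the last joint's range is limited). The gripper opens to 85 mm and grips with 20 to 120 N. Pads are 22 mm wide; open, the fingers measure 114 mm over their backs; the gripper's body (76 mm by 85 mm) begins 54 mm behind the grasp point. The pads swing forward as they close: fully open they stand 13 mm farther back than shut.
Start: joints at [-1.235, 0.423, 1.63, -0, 1.089, -0.019], TCP at [0.217, -0.586, 0.231] pointing down, gripper open.
Joint ranges: [-3, 3], [-0.9, 2.11], [0.09, 2.58], [-1.31, 4.45], [0.11, 2.69], [-2.54, 2.54]. Speed limits (rad/s): [2.39, 2.39, 3.01, 3.14, 3.14, 3.14].

INTERFACE

Orientations are given as a rotation vector (axis times angle).
In Python, from cell import env gives the robot as it stands.
- The arm moves only by the tool drive_effector, called as a command line: name --argument value ..., lists and objects as JSON in quotes. Schema: {"type":"object","properties":{"offsets":{"type":"object","properties":{"sx":{"type":"array","items":{"type":"number"},"minItems":1,"maxItems":8},"sy":{"type":"array","items":{"type":"number"},"minItems":1,"maxItems":8},"sz":{"type":"array","items":{"type":"number"},"minItems":1,"maxItems":8},"spin":{"type":"array","items":{"type":"number"},"minItems":1,"maxItems":8}},"additionalProperties":false,"required":["sx","sy","sz","spin"]},"aperture":{"type":"number"},"clamp_n":{"type":"number"},"only":{"type":"string"},"quiet":{"type":"boolean"},"lines":{"type":"string"}},"required":["offsets"],"additionalProperties":false}. offsets is an object with one list for each field, all of the same length, 1 to 8, a row being the entries at one place: sx, sy, sz (the shift in units of 25 mm), spin (a turn about the tool's z in units of 0.25 rad); each row is the pose to reach, as a shift and turn from the pose commanded when the call began, along the tool's axes at that moment; what a row does not reach only later rows make up. A row lasts 1/12 s, in which the tool goes at most 0.0417 m and 0.125 rad, less where a joint would pass 70% of its speed; a pose out of reach is approached as far as the arm can. aperture is the finger opening in m, set as the call begins (left out keeps the last). The fingers move at their own pace and stop on an object; clamp_n is the grip in N (left out, the last holds). Time passes only in rows, so rows that do not move let the fingers close. The tool returns the time, the measured TCP pose, the force, the opening and the grip force at its end. only (a regular expression) keeps the lines of the reply that match it, lines (a string "A,B") keeps lines A to B, and quiet returns only ok. Input that does not fit is refused with a message, and nothing moves.
- env.sense(): the state, without advancing time (a new reading comes with each control period).
- env.camera(name): name is "scene" or "top" or "wrist"; returns a dict with "pixels" (480x640x3 uint8, red, green, blue), "vfov" (degrees; the focal length in pixels is half the picture's height over the tangent of half this angle, whatever the lens; pixels are square), "cx", "cy" (the principal point, pixels), "T" (4x4, takes a point from camera to world coordinates). Camera axes: x right, y up, looking along -z (the intrinsics and any distortion apply to the point x, -y, -z); pixel columns grow to the right and rows downward; lengths in m; the calibration is good to about 2 mm. A picture is of the moment at which its call begins. There is no depth.
- env.finish_job(): hands the job in; it is judged then, once.
The state is a dict: "time": time; "joint_positions": joint angles; "qd": joint speeds; "joint_efforts": joint torques, N m; "tcp_pos": TCP position; "ee_rot": TCP orientation; "force": force on the tool from outside, world axes, zero at the start; "wrist_torque": the same for the moment, N m; "width": finger opening in m; "grip_force": force on a finger pad.
Only numpy, scipy, OpenCV 4.12 (cv2) and the standard library are available. Lean on these libraries where they do the work, as an engineer would, in place of code of your own. Each camera call takes 0.05 s, during which the arm holds its last target. There are 200 camera calls.

## Working session

There is one attempt and no reset: what is moved stays moved. The work goes in short steps, Python scripts to look and compute and a tool call to move; the robot and the scene stay as the last step left them, time stands still between calls to the robot, and variables do not carry over. Pictures are saved under pics/ and viewed, at most 10 in all, crops included, and the job is handed in when it is done.

```bash
ls; mkdir -p pics; python3 - <<'E'
from cell import env
import cv2,pickle
for n in ["top","scene"]:
    c=env.camera(n); pickle.dump(c,open(f'pics/{n}.pkl','wb'))
    cv2.imwrite(f'pics/{n}0.png',c['pixels'][:,:,::-1]); print(n,{k:v for k,v in c.items() if k!='pixels'})
s=env.sense(); print(s)
E
```

```text
cell.py
pics
top {'vfov': 43.90518754778687, 'cx': 329.9310378647675, 'cy': 230.2151339267485, 'T': array([[-0.01024473,  0.99493823, -0.09996481,  0.36284447],
       [-0.99983461, -0.00868996,  0.01597625,  0.08180441],
       [ 0.01502669,  0.10011195,  0.9948627 ,  1.5339407 ],
       [ 0.        ,  0.        ,  0.        ,  1.        ]])}
scene {'vfov': 48.428556463867864, 'cx': 312.66424847027685, 'cy': 235.37072424334377, 'T': array([[ 0.63563722, -0.6164565 ,  0.46470067,  1.00403594],
       [ 0.77189577,  0.51681537, -0.37024153, -0.31250526],
       [-0.01192665,  0.59403978,  0.80434725,  0.91581775],
       [ 0.        ,  0.        ,  0.        ,  1.        ]])}
{'time': 0.1, 'joint_positions': array([-1.23498003e+00,  4.23811401e-01,  1.63063668e+00,  1.07056186e-05,
        1.08860980e+00, -1.90199345e-02]), 'qd': array([ 0.00057371, -0.00267407, -0.0006205 ,  0.00049224, -0.00191577,
        0.00130846]), 'joint_efforts': array([-1.98136636e-04, -5.58425903e+01, -2.82444978e+01,  1.62021871e-05,
        2.99216765e-03,  1.41907947e-05]), 'tcp_pos': array([ 0.21699335, -0.58557264,  0.23058502]), 'ee_rot': array([-3.09085367e+00, -5.54192637e-01,  3.48176028e-04]), 'force': array([-0.12307061, -0.31405773,  0.50469839]), 'wrist_torque': array([ 0.03936353, -0.00667342, -0.06647677]), 'grip_force': 0.0, 'width': 0.08528794068630517}
```

View pics/top0.png

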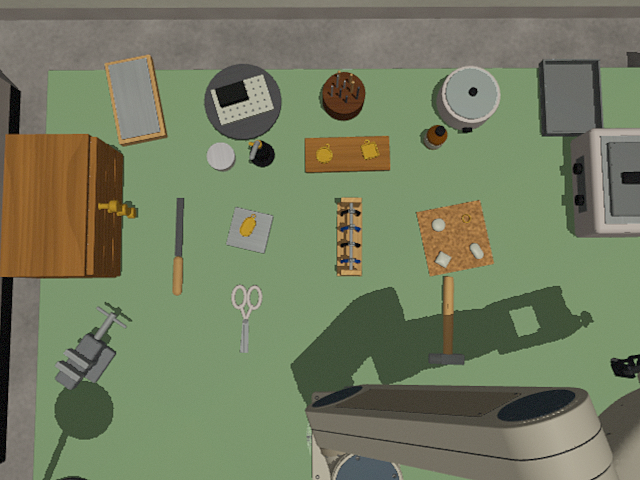

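View pics/scene0.png

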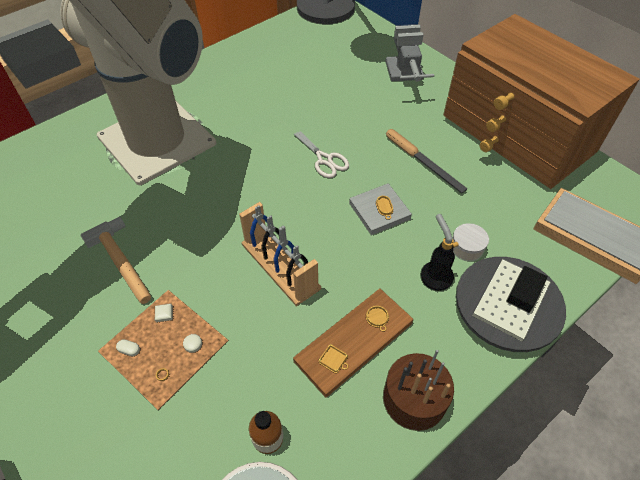

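The mount on the block (top 248,227) is long; round and square wait on the board (325,154 and 370,150). The long stone is on the pad's near right corner (top 477,251; scene 127,348). Ring at (466,218), round stone at (438,225), square stone at (443,260).

```bash
cat > h.py <<'E'
import numpy as np,cv2,pickle
from scipy.spatial.transform import Rotation as R
def ray(c,uv):
    f=240/np.tan(np.radians(c['vfov']/2)); uv=np.atleast_2d(uv).astype(float)
    d=np.c_[(uv[:,0]-c['cx'])/f,-(uv[:,1]-c['cy'])/f,-np.ones(len(uv))]
    return c['T'][:3,3],d@c['T'][:3,:3].T
def onplane(c,uv,z):
    o,d=ray(c,uv); return o+d*((z-o[2])/d[:,2])[:,None]
def proj(c,P):
    f=240/np.tan(np.radians(c['vfov']/2)); p=(np.atleast_2d(P)-c['T'][:3,3])@c['T'][:3,:3]
    return np.c_[c['cx']-f*p[:,0]/p[:,2],c['cy']+f*p[:,1]/p[:,2]]
def blobs(c,kind,box,amin=20):
    hsv=cv2.cvtColor(c['pixels'],cv2.COLOR_RGB2HSV)
    m=cv2.inRange(hsv,*{'white':((0,0,150),(180,70,255)),'brass':((18,140,110),(32,255,255))}[kind])
    k=np.zeros_like(m); x0,y0,x1,y1=box; k[y0:y1,x0:x1]=m[y0:y1,x0:x1]
    cs,_=cv2.findContours(k,cv2.RETR_EXTERNAL,cv2.CHAIN_APPROX_NONE)
    return [q for q in cs if cv2.contourArea(q)>amin]
def report(c,cs,z):
    for q in cs:
        P=onplane(c,q[:,0],z)[:,:2]; (x,y),s,a=cv2.minAreaRect((P*1000).astype(np.float32))
        px=q[:,0].mean(0); l=a if s[0]>s[1] else a+90
        print(px.round(),'c',round(x,1),round(y,1),'size',np.round(s,1),'long dir deg',round(l%180,1))
E
python3 - <<'E'
from h import *
t=pickle.load(open('pics/top.pkl','rb'));s=pickle.load(open('pics/scene.pkl','rb'))
print('top');report(t,blobs(t,'white',(415,200,495,275)),.012);report(t,blobs(t,'brass',(225,205,275,255)),.025)
print('board');report(t,blobs(t,'brass',(305,135,390,172)),.026)
print('scene');report(s,blobs(s,'white',(100,290,230,405)),.012);report(s,blobs(s,'brass',(350,185,412,233)),.025)
print('rack top',onplane(t,[[350,200],[350,275],[337,240],[362,240]],.0).round(3).tolist())
print('block',onplane(t,[[235,206],[273,214],[264,253],[226,245]],.02).round(3).tolist())
print('pad',onplane(t,[[416,210],[481,200],[494,266],[429,275]],.004).round(3).tolist())
E
```

```text
top
[471. 271.] c 400.6 -298.9 size [ 25.  134.2] long dir deg 100.4
[443. 259.] c 438.4 -232.1 size [29.9 29.3] long dir deg 58.3
[477. 251.] c 460.1 -320.1 size [41.6 21.7] long dir deg 32.2
[438. 225.] c 528.2 -222.8 size [28.6 28.5] long dir deg 89.5
[418. 247.] c 478.3 -177.5 size [ 33.3 154.6] long dir deg 178.6
[490. 224.] c 515.9 -364.0 size [158.3  35.8] long dir deg 10.5
[440. 203.] c 578.8 -234.7 size [143.3  26.1] long dir deg 89.5
[248. 224.] c 531.2 265.1 size [29.7 60.3] long dir deg 153.6
board
[324. 154.] c 712.7 72.1 size [48.6 44.2] long dir deg 19.6
[369. 149.] c 726.3 -44.9 size [52.4 42.8] long dir deg 17.3
scene
[117. 388.] c 515.6 -377.5 size [143.1  56.8] long dir deg 10.0
[127. 346.] c 458.0 -318.7 size [42.1 22.7] long dir deg 31.7
[192. 342.] c 526.8 -222.4 size [31.6 30.8] long dir deg 80.8
[162. 311.] c 436.8 -231.5 size [28.6 30.9] long dir deg 149.6
[208. 347.] c 535.7 -215.1 size [115.6 238.1] long dir deg 145.9
[126. 309.] c 366.6 -288.4 size [ 98.2 157.3] long dir deg 100.5
[385. 208.] c 529.8 264.8 size [31.8 63.1] long dir deg 151.0
rack top [[0.596, 0.004, 0.0], [0.401, 0.007, 0.0], [0.491, 0.039, 0.0], [0.491, -0.026, 0.0]]
block [[0.579, 0.3, 0.02], [0.558, 0.203, 0.02], [0.458, 0.226, 0.02], [0.479, 0.322, 0.02]]
pad [[0.567, -0.167, 0.004], [0.592, -0.337, 0.004], [0.42, -0.365, 0.004], [0.399, -0.196, 0.004]]
```

```bash
cat >> h.py <<'E'
def plan(env,target,ydir_deg):
    s=env.sense(); M=R.from_rotvec(s['ee_rot']).as_matrix(); d=M.T@(np.array(target)-s['tcp_pos'])
    y=M[:,1]; cur=np.degrees(np.arctan2(y[1],y[0]))
    a=[(-(ydir_deg-cur)+k)*1. for k in (-360,-180,0,180,360)]  # tool z down: turn is opposite to world yaw
    print('t',s['time'],'tcp',s['tcp_pos'].round(4),'ydir',cur.round(2),'tilt',np.degrees(np.arccos(-M[2,2])).round(2),'j',s['joint_positions'].round(2))
    print('d tool',d.round(4),'turn rad options',[round(float(np.radians(v)),3) for v in a if abs(v)<200])
E
python3 - <<'E'
from h import *; from cell import env
plan(env,[.459,-.319,.20],122)
E
```

```text
t 0.1 tcp [ 0.217  -0.5856  0.2306] ydir -69.67 tilt 0.08 j [-1.23  0.42  1.63  0.    1.09 -0.02]
d tool [ 0.3195 -0.1658  0.0308] turn rad options [-3.345, -0.204, 2.938]
```

Careful with the scale: shifts go in units of 25 mm and turns go in units of 0.25 rad. That gives: 0.28 m is 11.2, 0.245 m is 9.8, -0.18 rad is -0.72.

drive_effector --offsets '{"sx":[1.44,2.8,4.2,5.6,7,8.4,9.8,11.2],"sy":[-0.72,-1.48,-2.2,-2.92,-3.6,-4.32,-5.04,-5.8],"sz":[0.12,0.28,0.4,0.52,0.64,0.8,0.96,1.08],"spin":[-0.1,-0.2,-0.3,-0.4,-0.48,-0.56,-0.64,-0.72]}' --aperture 0.05

```text
time: 0.77
tcp_pos: [0.4301, -0.3511, 0.2038]
ee_rot: [-3.029, -0.831, 0.0]
force: [0.7, -0.3, 0.5]
width: 0.0501
grip_force: 0.0
```

drive_effector --offsets '{"sx":[1.2,1.6,1.6,1.6,1.6],"sy":[-0.6,-0.84,-0.84,-0.84,-0.84],"sz":[0.12,0.16,0.16,0.16,0.16],"spin":[-0.08,-0.096,-0.096,-0.096,-0.096]}'

```text
time: 1.18
tcp_pos: [0.4525, -0.3152, 0.2003]
ee_rot: [3.02, 0.865, -0.0]
force: [-0.9, 0.0, 0.2]
width: 0.0503
grip_force: 0.0
```

```bash
python3 - <<'E'
from h import *; from cell import env
c=env.camera('wrist'); pickle.dump(c,open('pics/w1.pkl','wb')); cv2.imwrite('pics/w1.png',c['pixels'][:,:,::-1])
print(c['vfov'],c['cx'],c['cy'],c['T'].round(3)); plan(env,[.459,-.319,.20],122)
print(proj(c,[.459,-.319,.012]))
E
```

```text
68.10809163635359 320.1432787013586 244.15956094627137 [[ 0.53   0.803  0.272  0.522]
 [-0.848  0.502  0.17  -0.272]
 [ 0.    -0.321  0.947  0.345]
 [ 0.     0.     0.     1.   ]]
t 1.2333 tcp [ 0.4524 -0.3155  0.2004] ydir -58.07 tilt 0.02 j [-0.63  0.36  1.82 -0.    0.97  0.38]
d tool [0.0037 0.0065 0.0004] turn rad options [-3.143, -0.001, 3.14]
[[326.33552418 210.23259672]]
```

View pics/w1.png

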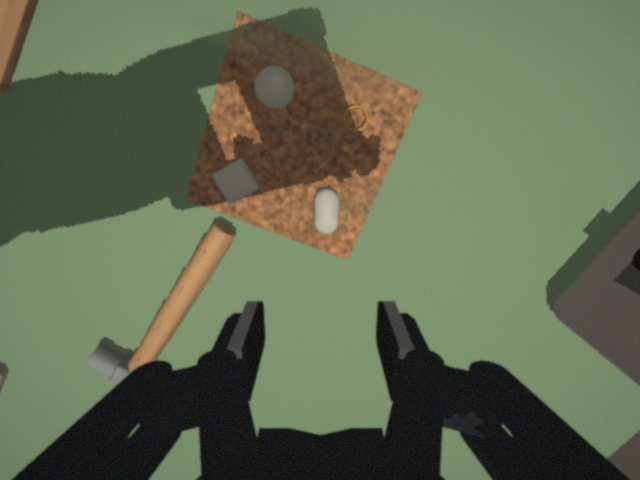

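The long stone is at (326,211), in light, its axis nearly vertical in the picture; prediction and view agree.

```bash
python3 - <<'E'
from h import *; from cell import env
c=pickle.load(open('pics/w1.pkl','rb'))
hsv=cv2.cvtColor(c['pixels'],cv2.COLOR_RGB2HSV); print(hsv[211,326],hsv[230,326],hsv[211,350],hsv[190,326])
cs=blobs(c,'white',(300,175,355,245)); report(c,cs,.012); report(c,cs,.008)
print([cv2.boundingRect(q) for q in cs])
plan(env,[.459,-.319,.20],122)
E
```

```text
[ 24  36 196] [ 25  32 185] [ 15 113 151] [ 25  32 142]
[326. 212.] c 457.3 -320.3 size [41.3 22.3] long dir deg 32.0
[326. 212.] c 456.5 -320.9 size [41.8 22.6] long dir deg 32.0
[(315, 191, 24, 43)]
t 1.2333 tcp [ 0.4524 -0.3155  0.2004] ydir -58.07 tilt 0.02 j [-0.63  0.36  1.82 -0.    0.97  0.38]
d tool [0.0037 0.0065 0.0004] turn rad options [-3.143, -0.001, 3.14]
```

To row units: 0.15 m is 6, 0.0066 m is 0.264.

drive_effector --offsets '{"sx":[0.12,0.12,0.12,0.12,0.12,0.12,0.12],"sy":[0.264,0.264,0.264,0.264,0.264,0.264,0.264],"sz":[1.2,2.8,4,5.2,6,6,6],"spin":[0,0,0,0,0,0,0]}'

```text
time: 1.82
tcp_pos: [0.4579, -0.3191, 0.0497]
ee_rot: [-3.019, -0.863, 0.002]
force: [0.5, -0.2, 0.9]
width: 0.0498
grip_force: 0.0
```

```bash
python3 - <<'E'
from h import *; from cell import env
c=env.camera('wrist'); pickle.dump(c,open('pics/w2.pkl','wb')); cv2.imwrite('pics/w2.png',c['pixels'][:,:,::-1])
plan(env,[.458,-.3197,.007],122); print(proj(c,[.458,-.3197,.012]))
E
```

```text
t 1.8667 tcp [ 0.459  -0.3195  0.0509] ydir -58.07 tilt 0.03 j [-0.63  0.6   1.87 -0.    0.68  0.38]
d tool [-0.0009 -0.0004  0.0439] turn rad options [-3.143, -0.001, 3.14]
[[320.05014874 278.77706462]]
```

View pics/w2.png

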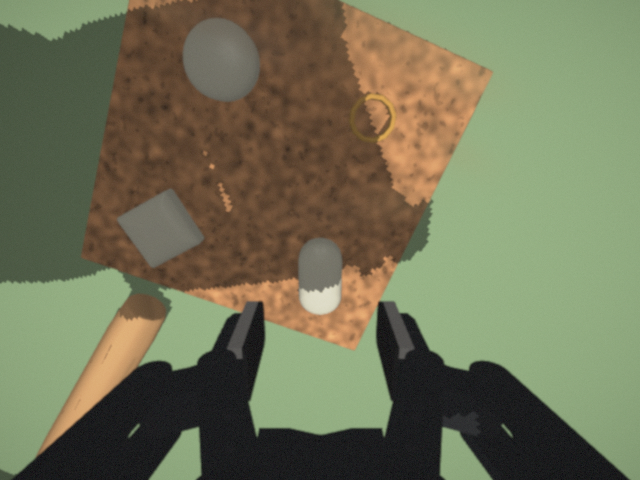

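Long stone spans rows 237–314 about (320,276), centred between the fingers (x 264 and 377), as predicted; the neighbours are clear.

drive_effector --offsets '{"sx":[-0.04,-0.04,-0.04,-0.04,-0.04,-0.04],"sy":[0,0,0,0,0,0],"sz":[0.8,1.4,1.72,1.8,1.8,1.8],"spin":[0,0,0,0,0,0]}'

```text
time: 2.37
tcp_pos: [0.4589, -0.3195, 0.0065]
ee_rot: [3.018, 0.866, 0.002]
force: [-0.3, 0.0, 0.1]
width: 0.0498
grip_force: 0.0
```

drive_effector --offsets '{"sx":[0,0,0,0,0,0,0,0],"sy":[0,0,0,0,0,0,0,0],"sz":[0,0,0,0,0,0,0,0],"spin":[0,0,0,0,0,0,0,0]}' --aperture 0.01 --clamp_n 30

```text
time: 3.03
tcp_pos: [0.4587, -0.3192, 0.0063]
ee_rot: [3.019, 0.866, 0.001]
force: [-1.4, 0.5, 4.9]
width: 0.0226
grip_force: 29.4
```

drive_effector --offsets '{"sx":[0,0],"sy":[0,0],"sz":[0,0],"spin":[0,0]}'

```text
time: 3.2
tcp_pos: [0.4588, -0.3192, 0.0063]
ee_rot: [3.019, 0.866, 0.001]
force: [-0.5, 0.6, 5.6]
width: 0.0234
grip_force: 29.4
```

drive_effector --offsets '{"sx":[0,0,0,0,0,0,0,0],"sy":[0,0,0,0,0,0,0,0],"sz":[-0.4,-1.2,-2.4,-3.6,-4.8,-6.4,-8,-8.8],"spin":[0,0,0,0,0,0,0,0]}'

```text
time: 3.87
tcp_pos: [0.4596, -0.3198, 0.231]
ee_rot: [3.015, 0.865, 0.006]
force: [1.0, -1.8, -0.1]
width: 0.0229
grip_force: 29.8
```

drive_effector --offsets '{"sx":[0,0,0],"sy":[0,0,0],"sz":[0,0,0],"spin":[0,0,0]}'

```text
time: 4.12
tcp_pos: [0.4576, -0.3184, 0.225]
ee_rot: [-3.019, -0.866, 0.001]
force: [0.6, -1.0, 0.3]
width: 0.0227
grip_force: 29.8
```

```bash
python3 - <<'E'
from h import *; from cell import env
c=env.camera('wrist'); pickle.dump(c,open('pics/w3.pkl','wb')); cv2.imwrite('pics/w3.png',c['pixels'][150:450,120:520,::-1])
plan(env,[.53,.26,.225],62)
E
```

```text
t 4.1667 tcp [ 0.4574 -0.3182  0.2243] ydir -57.98 tilt 0.13 j [-0.63  0.33  1.79  0.    1.02  0.38]
d tool [ 3.681e-01 -4.518e-01 -1.000e-04] turn rad options [-2.094, 1.048]
```

View pics/w3.png

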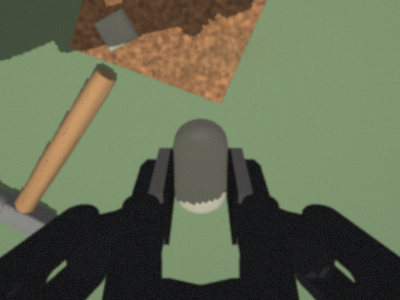

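Stone held squarely between the pads (crop 200,165). Carrying it over the rack.

To row units: -0.147 m is -5.88, -0.169 m is -6.76.

drive_effector --offsets '{"sx":[0.4,1.12,1.84,2.56,3.32,4.04,4.8,5.52],"sy":[-0.48,-1.36,-2.24,-3.16,-4.08,-4.96,-5.88,-6.76],"sz":[0,0,0,0,0,0,0,0],"spin":[0,0,0,0,0,0,0,0]}'

```text
time: 4.83
tcp_pos: [0.4845, -0.1, 0.2239]
ee_rot: [-3.018, -0.866, 0.004]
force: [0.8, 0.4, -0.5]
width: 0.0232
grip_force: 29.8
```

drive_effector --offsets '{"sx":[0.72,1.48,2.2,2.96,3.68,4.4,5.16,5.88],"sy":[-0.88,-1.8,-2.72,-3.6,-4.52,-5.44,-6.32,-7.24],"sz":[0,0,0,0,0,0,0,0],"spin":[0,0,0,0,0,0,0,0]}'

```text
time: 5.5
tcp_pos: [0.513, 0.1309, 0.2239]
ee_rot: [-3.019, -0.867, 0.005]
force: [0.0, -0.5, 0.0]
width: 0.0227
grip_force: 29.8
```

drive_effector --offsets '{"sx":[0.72,1.48,2.2,2.8,3.2,3.32,3.32],"sy":[-0.88,-1.8,-2.72,-3.44,-3.92,-4.08,-4.08],"sz":[0,0,0,0,0,0,0],"spin":[0,0,0,0,0,0,0]}'

```text
time: 6.08
tcp_pos: [0.5299, 0.2602, 0.2243]
ee_rot: [3.019, 0.869, -0.003]
force: [0.0, -0.7, -0.1]
width: 0.023
grip_force: 29.8
```

```bash
python3 - <<'E'
from h import *; from cell import env
plan(env,[.53,.26,.225],62)
E
```

```text
t 6.0833 tcp [0.5299 0.2602 0.2243] ydir -57.89 tilt 0.11 j [ 0.44  0.38  1.71 -0.    1.05  1.45]
d tool [-0.      0.0003 -0.0007] turn rad options [-2.092, 1.049]
```

drive_effector --offsets '{"sx":[0,0,0,0,0,0,0,0],"sy":[0,0,0,0,0,0,0,0],"sz":[0,0,0,0,0,0,0,0],"spin":[-0.4,-0.88,-1.36,-1.84,-2.32,-2.8,-3.28,-3.76]}'

```text
time: 6.75
tcp_pos: [0.5302, 0.2576, 0.225]
ee_rot: [-2.295, -2.145, 0.002]
force: [0.0, -0.7, -0.5]
width: 0.0227
grip_force: 29.8
```

drive_effector --offsets '{"sx":[0,0,0,0,0,0,0,0],"sy":[0,0,0,0,0,0,0,0],"sz":[0,0,0,0,0,0,0,0],"spin":[-0.48,-0.96,-1.44,-1.92,-2.4,-2.88,-3.36,-3.84]}'

```text
time: 7.42
tcp_pos: [0.5302, 0.2576, 0.225]
ee_rot: [-1.045, -2.962, 0.002]
force: [-0.3, 0.4, -0.5]
width: 0.0228
grip_force: 29.8
```

drive_effector --offsets '{"sx":[0,0,0,0,0],"sy":[0,0,0,0,0],"sz":[0,0,0,0,0],"spin":[-0.4,-0.68,-0.76,-0.76,-0.76]}'

```text
time: 7.83
tcp_pos: [0.5305, 0.2586, 0.2252]
ee_rot: [-0.771, -3.045, 0.001]
force: [0.7, -0.0, 0.4]
width: 0.0226
grip_force: 29.8
```

```bash
python3 - <<'E'
from h import *; from cell import env
for n in('wrist','top','scene'):
    c=env.camera(n); pickle.dump(c,open(f'pics/{n}4.pkl','wb')); cv2.imwrite(f'pics/{n}4.png',c['pixels'][:,:,::-1])
plan(env,[.53,.26,.225],62)
E
```

```text
t 7.9833 tcp [0.5306 0.2591 0.2253] ydir 61.68 tilt 0.01 j [ 0.43  0.38  1.71 -0.    1.05 -0.64]
d tool [0.0009 0.0005 0.0003] turn rad options [-3.147, -0.006, 3.136]
```

View pics/wrist4.png

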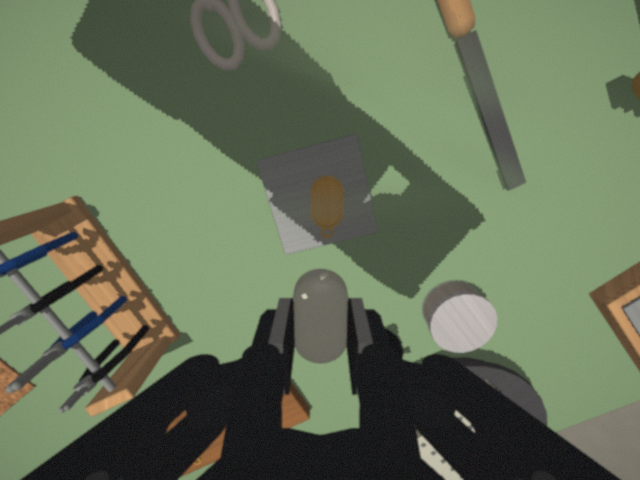

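The mount lies in shadow at (327,203), its loop toward the gripper (326,234); the stone's axis appears parallel. Measuring the mount edges in three views, and the held stone.

```bash
cat >> h.py <<'E'
def maskc(c,lo,hi,box):
    hsv=cv2.cvtColor(c['pixels'],cv2.COLOR_RGB2HSV); m=cv2.inRange(hsv,lo,hi); k=np.zeros_like(m); x0,y0,x1,y1=box
    k[y0:y1,x0:x1]=m[y0:y1,x0:x1]; k=cv2.morphologyEx(k,cv2.MORPH_CLOSE,np.ones((3,3)))
    cs,_=cv2.findContours(k,cv2.RETR_EXTERNAL,cv2.CHAIN_APPROX_NONE); return max(cs,key=cv2.contourArea)[:,0]
def edge(c,uv,u,zlo,zhi):
    "extent along horizontal unit u; camera-facing side is seen at its foot, the other at its rim"
    A=onplane(c,uv,zhi)[:,:2]; o=c['T'][:2,3]; near=(o-A.mean(0))@u>0
    return (onplane(c,uv,zlo if near else zhi)[:,:2]@u).max()
def mount(c,box,lo=(15,120,40),hi=(35,255,255)):
    uv=maskc(c,lo,hi,box)
    A=onplane(c,uv,.0285)[:,:2].astype(np.float32)
    # yaw from long straight sides: the rect of the whole outline
    s=cv2.minAreaRect(A*1000); l=(s[2] if s[1][0]>s[1][1] else s[2]+90)%180
    a=np.radians(l); u=np.array([np.cos(a),np.sin(a)])   # away from loop (~152)
    v=np.array([-u[1],u[0]]); far=edge(c,uv,u,.02,.0285); p=edge(c,uv,v,.02,.0285); q=-edge(c,uv,-v,.02,.0285)
    back=-edge(c,uv,-u,.02,.023)
    C=(far-.025)*u+(p+q)/2*v
    print('yaw',round(l,1),'length',round((far-back)*1e3,1),'(63) width',round((p-q)*1e3,1),'(30) centre',C.round(4), 'from loop end',((back+.038)*u+(p+q)/2*v).round(4))
E
python3 - <<'E'
from h import *
L=lambda n:pickle.load(open(f'pics/{n}.pkl','rb'))
w=L('wrist4'); hsv=cv2.cvtColor(w['pixels'],cv2.COLOR_RGB2HSV); print(hsv[203,315:340:4].tolist(),hsv[203,345])
mount(w,(300,165,355,245)); mount(L('top'),(228,206,272,252)); mount(L('scene'),(350,185,412,233))
uv=maskc(w,(0,0,60),(180,60,255),(297,262,345,364)); print(cv2.boundingRect(uv))
E
```

```text
[[19, 108, 104], [19, 115, 104], [20, 106, 103], [19, 108, 104], [19, 110, 104], [19, 115, 102], [20, 111, 103]] [30 18 86]
yaw 58.7 length 30.1 (63) width 22.7 (30) centre [0.5076 0.2656] from loop end [0.5246 0.2937]
yaw 153.6 length 61.4 (63) width 29.5 (30) centre [0.526  0.2684] from loop end [0.5246 0.2691]
yaw 150.1 length 56.8 (63) width 30.1 (30) centre [0.5264 0.2664] from loop end [0.5211 0.2695]
(297, 266, 48, 98)
```

```bash
cat >> h.py <<'E'
def stone(c,box,zb,l,lo,hi):
    uv=maskc(c,lo,hi,box); a=np.radians(l); u=np.array([np.cos(a),np.sin(a)])
    e1=edge(c,uv,u,zb,zb+.009); e2=-edge(c,uv,-u,zb,zb+.009)
    print('stone px',cv2.boundingRect(uv),'along-axis len',round((e1-e2)*1e3,1),'mid',round((e1+e2)/2,4)); return (e1+e2)/2
E
python3 - <<'E'
from h import *; from cell import env
w=pickle.load(open('pics/wrist4.pkl','rb'))
mount(w,(300,165,355,245),(12,70,60),(28,255,255))
hsv=cv2.cvtColor(w['pixels'],cv2.COLOR_RGB2HSV); print(hsv[315,320],hsv[355,320],hsv[262,320],hsv[370,320])
s=env.sense(); l=151.7; u=np.array([np.cos(np.radians(l)),np.sin(np.radians(l))])
m=stone(w,(300,255,340,375),s['tcp_pos'][2]-.0023,l,(0,0,50),(30,70,255)); print('tcp',s['tcp_pos'][:2]@u)
E
```

```text
yaw 152.8 length 62.6 (63) width 32.5 (30) centre [0.5246 0.2675] from loop end [0.5243 0.2676]
[ 30  27 105] [ 23  31 106] [ 48  64 163] [ 48  63 162]
stone px (300, 270, 40, 92) along-axis len 41.6 mid -0.345
tcp -0.3443049033676362
```

```bash
python3 - <<'E'
from h import *; from cell import env
plan(env,[.5245,.2682,.09],62.9)
E
```

```text
t 7.9833 tcp [0.5306 0.2591 0.2253] ydir 61.68 tilt 0.01 j [ 0.43  0.38  1.71 -0.    1.05 -0.64]
d tool [0.0096 0.0051 0.1353] turn rad options [-3.163, -0.021, 3.12]
```

To row units: 0.135 m is 5.4, 0.13 m is 5.2, -0.021 rad is -0.084.

drive_effector --offsets '{"sx":[0.2,0.384,0.384,0.384,0.384,0.384,0.384,0.384],"sy":[0.12,0.204,0.204,0.204,0.204,0.204,0.204,0.204],"sz":[0.8,2,3.2,4.4,5.2,5.4,5.4,5.4],"spin":[-0.04,-0.084,-0.084,-0.084,-0.084,-0.084,-0.084,-0.084]}'

```text
time: 8.65
tcp_pos: [0.5251, 0.2687, 0.091]
ee_rot: [0.735, 3.054, 0.001]
force: [-0.1, 0.2, 0.3]
width: 0.0227
grip_force: 29.8
```

drive_effector --offsets '{"sx":[0,0],"sy":[0,0],"sz":[0,0],"spin":[0,0]}'

```text
time: 8.82
tcp_pos: [0.5257, 0.269, 0.092]
ee_rot: [0.734, 3.052, 0.003]
force: [0.4, -0.9, -0.3]
width: 0.0228
grip_force: 29.8
```

```bash
python3 - <<'E'
from h import *; from cell import env
for n in('wrist','scene','top'):
    c=env.camera(n); pickle.dump(c,open(f'pics/{n}5.pkl','wb')); cv2.imwrite(f'pics/{n}5.png',c['pixels'][:,:,::-1])
plan(env,[.5245,.2682,.0368],62.9)
w=pickle.load(open('pics/wrist5.pkl','rb')); print(proj(w,[.5248,.268,.0285]))
E
```

```text
t 8.9667 tcp [0.5252 0.2688 0.0914] ydir 62.97 tilt 0.11 j [ 0.45  0.56  1.79 -0.    0.79 -0.65]
d tool [ 0.0004 -0.0009  0.0546] turn rad options [-3.14, 0.001, 3.143]
[[319.13515983 261.25616119]]
```

View pics/wrist5.png

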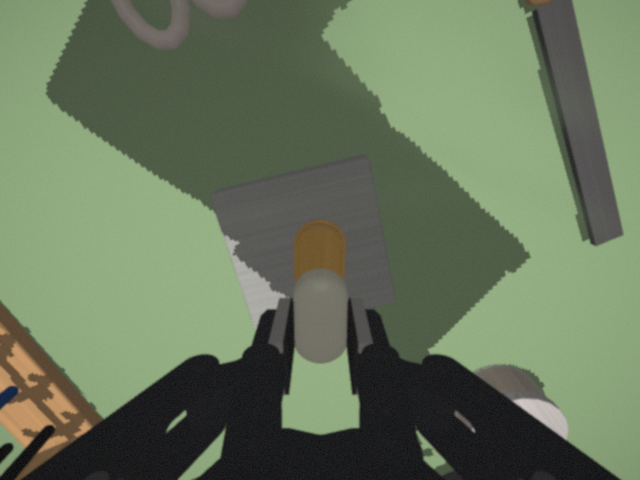

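Stone (293–347) and mount (293–346) share the same centre column 320, and the straight sides run parallel. Measuring the mount's visible far half.

```bash
python3 - <<'E'
from h import *; from cell import env
w=pickle.load(open('pics/wrist5.pkl','rb')); s=env.sense(); l=152.9; a=np.radians(l); u=np.array([np.cos(a),np.sin(a)]); v=np.array([-u[1],u[0]])
uv=maskc(w,(12,100,50),(28,255,255),(285,210,355,290)); print(cv2.boundingRect(uv))
A=onplane(w,uv,.0285)[:,:2]
up=uv[(uv[:,1]>242)&(uv[:,1]<264)]
for sd in(-1,1):
    q=up[(up[:,0]-320)*sd>15]; P=onplane(w,q,.0285)[:,:2]*1000; vx,vy,x,y=cv2.fitLine(P.astype(np.float32),2,0,.01,.01).ravel()
    print('side',sd,'yaw',np.degrees(np.arctan2(vy,vx)).round(1)%180,'lat',(np.array([x,y])@v).round(1))
for z in(.02,.0285): print(z,'far end-25',((onplane(w,uv,z)[:,:2]@u).max()-.025).round(4))
print('tcp along',(s['tcp_pos'][:2]@u).round(4),'lat',(s['tcp_pos'][:2]@v*1000).round(1))
stone(w,(300,266,340,375),s['tcp_pos'][2]-.0023,l,(0,0,50),(30,62,255))
E
```

```text
(294, 220, 52, 61)
side -1 yaw 151.6 lat -462.0
side 1 yaw 150.5 lat -493.4
0.02 far end-25 -0.3456
0.0285 far end-25 -0.3433
tcp along -0.3451 lat -478.5
stone px (300, 269, 40, 93) along-axis len 42.3 mid -0.3461
```

drive_effector --offsets '{"sx":[0.02,0.02,0.02,0.02,0.02,0.02,0.02,0.02],"sy":[-0.02,-0.02,-0.02,-0.02,-0.02,-0.02,-0.02,-0.02],"sz":[0.4,0.8,1.2,1.52,1.76,1.92,2.04,2.12],"spin":[0.04,0.04,0.04,0.04,0.04,0.04,0.04,0.04]}'

```text
time: 9.63
tcp_pos: [0.5238, 0.2682, 0.0368]
ee_rot: [-0.749, -3.05, 0.001]
force: [-0.5, -0.4, -0.3]
width: 0.023
grip_force: 29.8
```

drive_effector --offsets '{"sx":[0,0,0,0],"sy":[0,0,0,0],"sz":[0,0,0,0],"spin":[0,0,0,0]}'

```text
time: 9.97
tcp_pos: [0.5242, 0.2684, 0.0377]
ee_rot: [0.749, 3.05, 0.001]
force: [0.2, -0.5, -0.5]
width: 0.0226
grip_force: 29.8
```

```bash
python3 - <<'E'
from h import *; from cell import env
for n in('wrist','scene'):
    c=env.camera(n); pickle.dump(c,open(f'pics/{n}6.pkl','wb'))
    p=c['pixels']; x,y=(380,205) if n=='scene' else (320,290)
    cv2.imwrite(f'pics/{n}6.png',cv2.resize(p[y-75:y+75,x-100:x+100,::-1],None,fx=4,fy=4,interpolation=cv2.INTER_CUBIC))
plan(env,[.5245,.2682,.0368],62.9)
E
```

```text
t 10.0667 tcp [0.5241 0.2684 0.0377] ydir 62.39 tilt 0.04 j [ 0.45  0.65  1.8   0.    0.69 -0.64]
d tool [-0.0004  0.      0.0009] turn rad options [-3.15, -0.009, 3.133]
```

View pics/scene6.png

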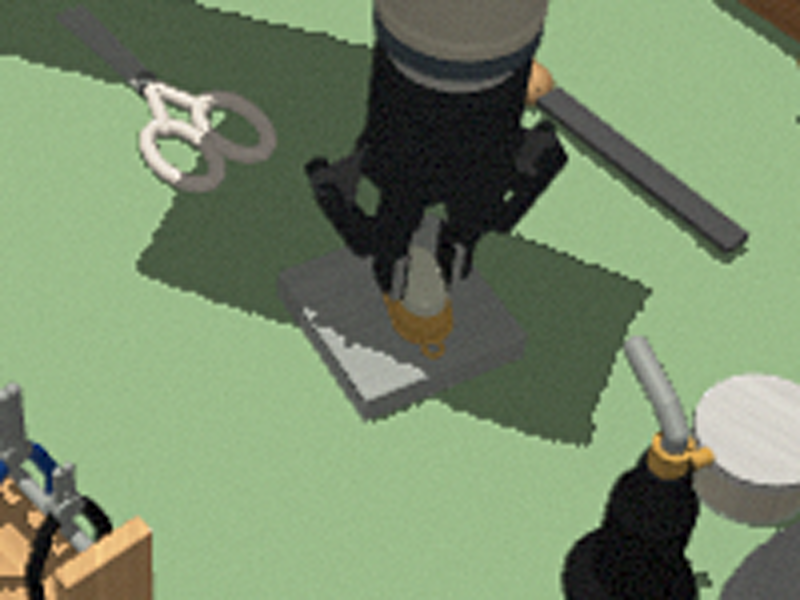

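View pics/wrist6.png

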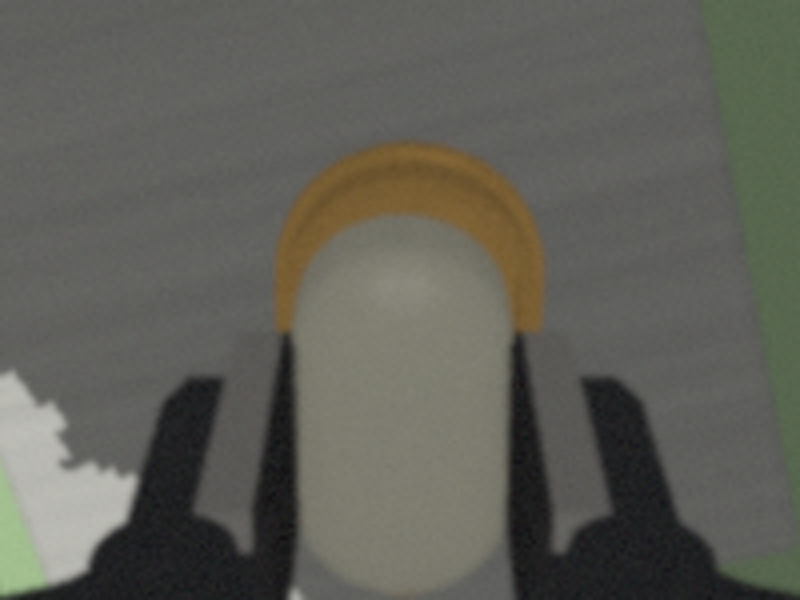

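Stone sits over the mount with sides parallel (stone crop x 295–513, mount 275–543, about 0.6 mm apart in centre). One last check along the axis.

```bash
python3 - <<'E'
from h import *; from cell import env
w=pickle.load(open('pics/wrist6.pkl','rb')); a=np.radians(152.4); u=np.array([np.cos(a),np.sin(a)])
m=lambda r,z:(onplane(w,[[320,r]],z)[0,:2]@u*1000).round(1)
print('mount far foot-25',m(215+142/4,.02)-25,'rim inner edge? -23',m(215+180/4,.0285)-23)
print('stone far foot-22',m(215+214/4,.0354)-22,'far top-22',m(215+214/4,.0434)-22,'near end(top)+22',m(215+597/4,.0434)+22,'tcp',env.sense()['tcp_pos'][:2]@u)
E
```

```text
mount far foot-25 -341.2 rim inner edge? -23 -340.9
stone far foot-22 -341.2 far top-22 -337.9 near end(top)+22 -342.1 tcp -0.3401572334483862
```

Mount centre at −341.2 mm and stone centre at −341.2 to −342 mm along the axis: centred within 1 mm.

```bash
python3 -c "
from cell import env
print(env.finish_job())"
```

```text
the job is handed in; nothing more can be done
None
```

The long stone is held still and level about 7 mm above the rim of the long mount on the steel block, centred to within about 1 mm by the camera measurements, and the job is handed in; no verdict was returned.

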